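# Seat the roller spindle against the end stop

### The job

Two steel roller spindles lie in the two V-grooves of the setting jig, each short of the end stop. Push the longer one along its groove, without lifting it out, until its end touches the stop, and leave it lying there; the shorter spindle must stay where it is.

Things in the scene. Friction and masses are not known exactly. Their poses are not given: they have to be found in the camera images.
- jig: Setting jig fixed to the bench: green base plate 290 x 150 x 12 mm with two parallel dark steel V-groove bars. Origin midway between the bars at bench height; x along the grooves towards the stop, z up. Bars 44 mm wide, x = -140 to +120 mm, centre lines at y = +45 and -45 mm, tops 38 mm above the bench; grooves 90 degrees, 26 mm wide, 13 mm deep, open at -x. A loose 14 mm high spacer lies between the bars.
- stop (a point): Middle of the face of the end stop, an upright aluminium plate 12 mm thick and 146 mm wide across the +x end of both V-bars, rising to 68 mm above the bench. The point is midway between the two grooves, 42 mm above the bench (the height of the spindles' axes); axes as the jig's, x pointing into the plate.
- long_spindle: The longer of two plain bright steel round bars: 140 mm long, 24 mm diameter, 0.3 to 0.55 kg, flat ends. Origin at its centre; x along its length towards the stop; it may be rolled about x. It lies in either groove, axis 42 mm above the bench, 16 mm proud of the bar's top, 45 to 75 mm short of the stop. 3 to 8 N slides it. Touching the stop, its centre is at x = +50 mm in the jig's frame.
- short_spindle: The shorter round bar, of the same steel: 80 mm long, 24 mm diameter, flat ends. Origin at its centre, on its axis; x along its length. It lies in the other groove, axis 42 mm above the bench, also short of the stop, and is to be left alone.
Things that resemble listed ones, but are neither listed nor needed, are in the scene too. Leave any brown or orange look-alike of the long_spindle alone.

How it is judged:
By the outcome, as a careful person would: the job done as asked, in the order asked, and still so for the second after the job is handed in, with the robot touching nothing.
It also fails if it takes over 32 s, if anything falls off the work surface, if the arm or the gripper's body presses on something with over 40 N, if the wrist force passes 120 N, or if a joint passes its speed limit or range.

### The arm

A 7-joint arm with a two-finger parallel gripper is mounted at the origin on the work surface. World frame = base frame: x ahead of the robot, y to its left, z up, the work surface at z = 0. Lengths are in m, angles in rad, forces in N, time in s.
With the tool pointing down it reaches from about 0.4 to 0.925 m from the base axis. Payload 5.6 kg.
Tool frame: the origin (TCP) lies on the centre line of the jaws, within the pads' length; the fingertips stand 14 mm ahead of it and the grasp point (between the pads) lies 5 mm behind it; z points along the fingers, y is the direction in which the jaws open and shut (so a half turn about z gives the same grasp; the last joint's range is limited). The gripper opens to 85 mm and grips with 20 to 120 N. Pads are 22 mm wide; open, the fingers measure 114 mm over their backs; the gripper's body (76 mm by 85 mm) begins 54 mm behind the grasp point. The pads swing forward as they close: fully open they stand 13 mm farther back than shut.
Start: joints at [1.215, 0.468, -0.012, 1.603, 0.006, 1.071, -0.056], TCP at [0.2, -0.618, 0.245] pointing down, gripper open.
Joint ranges: [-2.53, 2.53], [-0.31, 2.02], [-1.57, 1.55], [0.28, 2.44], [-1.29, 4.43], [0.15, 1.84], [-2.92, 2.92]. Speed limits (rad/s): [2.57, 2.57, 3.14, 3.14, 3.14, 3.14, 3.14].

### API

Orientations are given as a unit quaternion [w, x, y, z].
In Python, from cell import bot gives the robot as it stands. The module is installed in compiled form; this text tells all that it offers. Calls block until the motion is done:
- bot.goto(position, orientation): joint-space move of the TCP to a pose.
- bot.move_straight(position, v=0.15, frame=None): straight line of the TCP; frame=None keeps the orientation; v is the mean speed in m/s.
- bot.goto_joints(angles): joint-space move.
- bot.command_gripper(opening, strength=None): finger opening in m; strength is the grip in N (None keeps the last); returns when the fingers have stopped.
- bot.wait(seconds).
- bot.ik(position, orientation): joint angles nearest the present ones, or None.
- bot.grab_frame(name): name is "side" or "top"; returns the picture (420x560x3 uint8, red, green, blue); there is no depth.
- bot.camera_model(name): a dict with "mtx" (3x3 intrinsics, pixels), "R" (3x3) and "t" (3): a world point X has camera coordinates R X + t. Camera axes: x right, y down, z forward; pixel columns grow to the right and rows downward; lengths in m; the calibration is good to about 2 mm. A picture is of the moment at which its call begins. camera_model takes no time and is no camera call.
A pose or a line that the arm cannot do raises bot.Unreachable and nothing moves.
- bot.job_done(): hands the job in, once; it reports no verdict.
Readings, each from a call of its own:
- bot.current_t(): time.
- bot.current_joint_positions(): joint angles.
- bot.current_qd(): joint speeds.
- bot.current_tau(): joint torques, N m.
- bot.current_position(): TCP position.
- bot.current_orientation(): TCP orientation.
- bot.current_wrist_force(): force on the tool from outside, world axes, zero at the start.
- bot.current_ft_torque(): the same for the moment, N m.
- bot.current_gripper_width(): finger opening in m.
Only numpy, scipy, OpenCV 4.12 (cv2) and the standard library are available. Lean on these libraries where they do the work, as an engineer would, in place of code of your own. Each camera call takes 0.05 s, during which the arm holds its last target.

## Working session

There is one attempt and no reset: what is moved stays moved. The work goes in short steps, each a Python script; the robot and the scene stay as the last script left them, time stands still between calls to the robot, and variables do not carry over. Pictures are saved under pics/ and viewed, and the job is handed in when it is done.

```bash
mkdir -p pics
python3 - <<'E'
from cell import bot
import cv2,numpy as np
np.set_printoptions(precision=4,suppress=True)
for n in("top","side"):
    f=bot.grab_frame(n); cv2.imwrite(f"pics/{n}0.png",f[:,:,::-1]); c=bot.camera_model(n); print(n,c, -c["R"].T@c["t"])
print(bot.current_t(),bot.current_orientation())
E
```

```text
top {'mtx': array([[482.7757,   0.    , 283.6696],
       [  0.    , 482.7757, 203.1904],
       [  0.    ,   0.    ,   1.    ]]), 'R': array([[-0.0231, -0.9996, -0.0146],
       [-0.9837,  0.0254, -0.1782],
       [ 0.1785,  0.0102, -0.9839]]), 't': array([0.0556, 0.4678, 0.8486])} [0.31   0.0351 0.9191]
side {'mtx': array([[418.4975,   0.    , 284.0117],
       [  0.    , 418.4975, 212.2529],
       [  0.    ,   0.    ,   1.    ]]), 'R': array([[-0.9998, -0.0189, -0.0105],
       [-0.0062,  0.7166, -0.6975],
       [ 0.0207, -0.6973, -0.7165]]), 't': array([0.4554, 0.0085, 0.8707])} [0.4373 0.6096 0.6346]
0.1 [-0.0008  0.9878  0.1557 -0.0002]
```

View pics/top0.png

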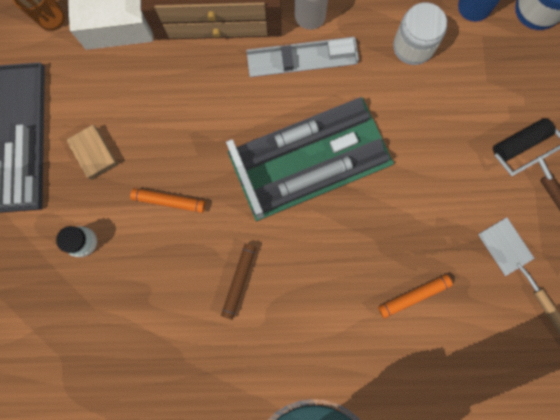

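View pics/side0.png

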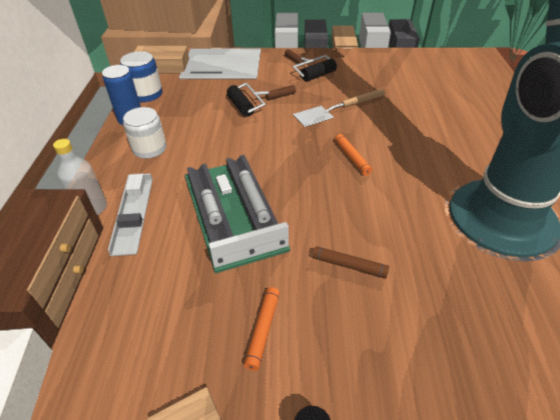

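The top view shows the jig around (310,160), with the stop at its left end around (245,178).

Candidates for the long spindle in the top view:
- Bright bar in the near groove at (316,177)
- Shorter bright bar in the far groove at (297,133)
- Orange bars at (168,200) and (416,296)
- Brown bar at (240,280)

By the description I choose the one at (316,177), and check it in a close crop.

Run:
```python
import cv2
a=cv2.imread("pics/top0.png")[90:225,215:400]; cv2.imwrite("pics/topc.png",cv2.resize(a,None,fx=4,fy=4,interpolation=cv2.INTER_CUBIC))
a=cv2.imread("pics/side0.png")[145:275,175:300]; cv2.imwrite("pics/sidec.png",cv2.resize(a,None,fx=4,fy=4,interpolation=cv2.INTER_CUBIC))
```

```text
(no output)
```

View pics/topc.png

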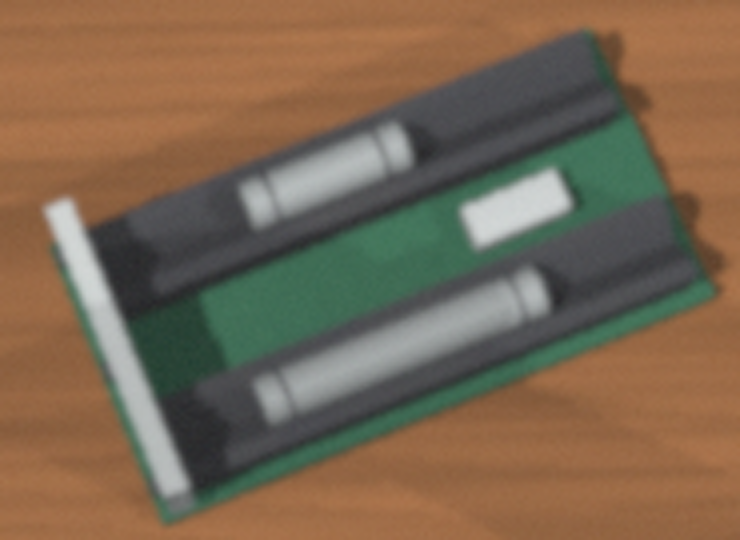

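View pics/sidec.png

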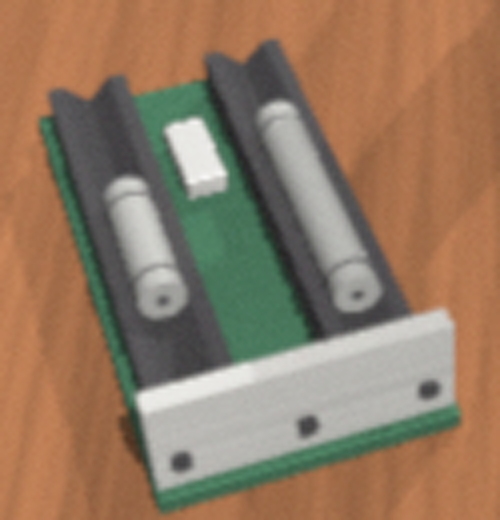

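The near-groove bar at crop (405,345) is clearly the longer steel one, about 1.8 times the far bar at (325,175). It's silver, so it isn't one of the brown or orange look-alikes. Next I fit the jig pose and the spindle's ends.

```bash
cat > h.py <<'E'
from cell import bot
import numpy as np
from scipy.optimize import least_squares
np.set_printoptions(precision=4,suppress=True)
OFF={"top":(215,90),"side":(175,145)}
C={n:bot.camera_model(n) for n in OFF}
def proj(n,X):
    p=C[n]["mtx"]@(C[n]["R"]@X+C[n]["t"]); return p[:2]/p[2]
def px(n,u): return (np.array(u)+.5)/4-.5+OFF[n]
def J(p,q):
    c,s=np.cos(p[2]),np.sin(p[2]); return np.array([p[0]+c*q[0]-s*q[1],p[1]+s*q[0]+c*q[1],q[2]])
E
python3 - <<'E'
from h import *
obs=[("top",(45,207),(.132,-.073,.068)),("top",(72,198),(.120,-.073,.068)),("top",(163,497),(.132,.073,.068)),("top",(189,490),(.120,.073,.068)),
("top",(588,32),(-.140,-.067,.038)),("top",(670,200),(-.140,.023,.038)),("top",(622,105),(-.140,-.023,.038)),("top",(700,270),(-.140,.067,.038)),
("side",(143,405),(.132,-.073,.068)),("side",(452,320),(.132,.073,.068)),("side",(135,392),(.120,-.073,.068)),("side",(443,309),(.120,.073,.068)),
("side",(275,42),(-.140,.067,.038)),("side",(208,57),(-.140,.023,.038)),("side",(50,93),(-.140,-.067,.038)),("side",(122,77),(-.140,-.023,.038))]
r=least_squares(lambda p:np.concatenate([proj(n,J(p,np.array(q)))-px(n,u) for n,u,q in obs]),[.45,0,1.8],loss="soft_l1")
p=r.x; print(p); print(r.fun.reshape(-1,2))
np.save("jig.npy",p)
# spindle position
so=[("side",(356,296),(.07,0)),("top",(264,401),(.07,.008)),("top",(544,291),(-.07,.008)),("side",(276,103),(-.07,.0085))]
for n,u,(dx,dz) in so:
    s=least_squares(lambda v:proj(n,J(p,np.array([v[0]+dx,v[1],.042+dz])))-px(n,u),[0,.045]).x; print(n,s)
print(bot.current_orientation())
E
```

```text
[ 0.5616 -0.003   1.94  ]
[[ 0.5247  0.2841]
 [-0.1534  0.1092]
 [ 0.6228  0.2555]
 [ 0.3469 -0.5445]
 [-0.7515 -0.918 ]
 [-1.8113 -1.5812]
 [ 0.172   0.8697]
 [ 0.4315  1.6356]
 [-0.6871  2.083 ]
 [ 0.2937  1.5804]
 [-0.2238  0.4001]
 [ 0.2763 -0.1643]
 [ 0.9416 -1.1749]
 [-0.8512 -0.6724]
 [-0.5442 -0.6843]
 [ 0.8338 -1.1282]]
side [0.0044 0.0438]
top [0.0034 0.0454]
top [0.0038 0.0473]
side [0.0005 0.0459]
[-0.0008  0.9878  0.1557 -0.0002]
```

```bash
cat >> h.py <<'E'
p=np.load("jig.npy")
def quat(yaw): return np.array([0,np.cos(yaw/2),np.sin(yaw/2),0])
def jinv(X):
    d=np.array(X)[:2]-p[:2]; c,s=np.cos(p[2]),np.sin(p[2]); return np.array([c*d[0]+s*d[1],-s*d[0]+c*d[1],X[2]])
def fj():
    f=np.array(bot.current_wrist_force()); c,s=np.cos(p[2]),np.sin(p[2]); return np.array([c*f[0]+s*f[1],-s*f[0]+c*f[1],f[2]])
E
python3 - <<'E'
from h import *
import cv2
q=quat(p[2]-np.pi)
for z in(.2,.06):
  for x in(-.105,-.03): print(z,x,J(p,[x,.045,z]),bot.ik(J(p,[x,.045,z]),q))
bot.command_gripper(0.0)
bot.goto(J(p,[-.105,.045,.16]),q)
bot.move_straight(J(p,[-.105,.045,.085]),v=.12)
print(bot.current_t(),jinv(bot.current_position()),fj(),bot.current_gripper_width())
for n in("top","side"):
    f=bot.grab_frame(n)[:,:,::-1]; x,y=OFF[n]; y=max(y-40,0)
    cv2.imwrite(f"pics/{n}1.png",cv2.resize(f[y:y+180,x:x+200],None,fx=3,fy=3,interpolation=cv2.INTER_CUBIC))
E
```

```text
0.2 -0.105 [ 0.5575 -0.1172  0.2   ] [ 0.1864  0.3863 -0.0475  1.8431  0.0226  0.9127 -2.6439]
0.2 -0.03 [ 0.5304 -0.0472  0.2   ] [ 0.1654  0.3353 -0.1681  1.9241  0.071   0.8878 -2.8108]
0.06 -0.105 [ 0.5575 -0.1172  0.06  ] [ 0.0861  0.5865  0.0798  1.9238 -0.0745  0.6341 -2.5597]
0.06 -0.03 [ 0.5304 -0.0472  0.06  ] [ 0.0076  0.542   0.0228  2.0108 -0.0212  0.589  -2.7277]
3.8667 [-0.1053  0.0446  0.0855] [ 0.0462 -0.7294 -0.3157] 3.665060240971961e-05
```

View pics/side1.png

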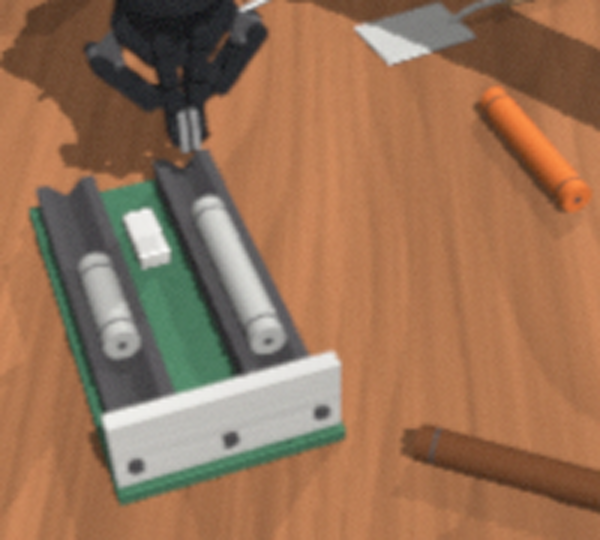

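View pics/top1.png

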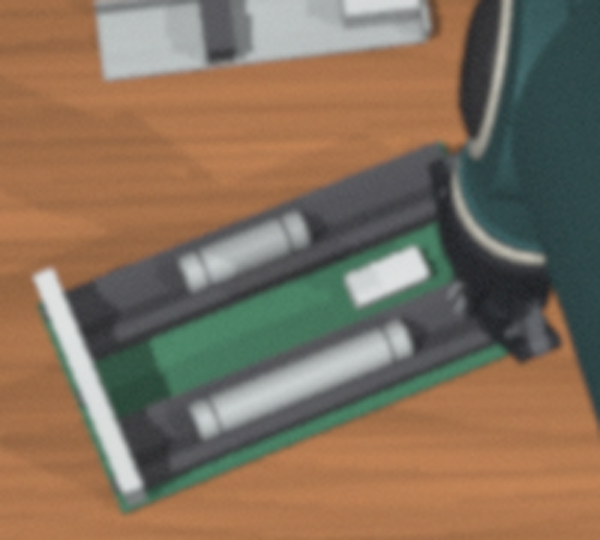

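The closed fingertips (side crop (188,148)) are above the near groove, behind the long spindle's rear end (side crop (208,200)). Nothing has moved. I check the tip height against the model, then descend in guarded steps.

Run:
```python
from h import *
for z in(.0585,.0715): print(z,proj("side",J(p,[-.094,.045,z]))," seen ~", (175+188/3,105+148/3))
f0=fj()
for z in(.068,.064,.061,.0585):
    bot.move_straight(J(p,[-.105,.045,z]),v=.06)
    d=fj()-f0; print(bot.current_t(),jinv(bot.current_position()),d)
    if abs(d[2])>4: bot.move_straight(J(p,[-.105,.045,z+.006]),v=.06); print("contact"); break
```

```text
0.0585 [239.8144 160.8739]  seen ~ (237.66666666666666, 154.33333333333334)
0.0715 [239.2964 156.1542]  seen ~ (237.66666666666666, 154.33333333333334)
4.4 [-0.1048  0.0454  0.0674] [-0.0353 -1.7302 -1.2561]
4.65 [-0.105   0.0451  0.0638] [ 0.123  -1.0675 -1.5218]
4.9 [-0.1049  0.0451  0.0608] [-0.1752 -1.3353 -0.7637]
5.15 [-0.1049  0.0452  0.0583] [-1.378  -1.0374 -1.6492]
```

Run:
```python
from h import *
import cv2
bot.wait(.1); f0=fj(); z=.058
for x in(-.085,-.075,-.065,-.055,-.045,-.040,-.037):
    bot.move_straight(J(p,[x,.045,z]),v=.04)
    print(x,round(bot.current_t(),2),jinv(bot.current_position()),fj()-f0)
x=-.037
while x<-.022:
    x+=.001; bot.move_straight(J(p,[x,.045,z]),v=.02)
    d=fj()-f0; print(round(x,4),round(bot.current_t(),2),jinv(bot.current_position()),d)
    if d[0]<-16: break
for n in("top","side"):
    f=bot.grab_frame(n)[:,:,::-1]; a,b=OFF[n]; b=max(b-40,0)
    cv2.imwrite(f"pics/{n}2.png",cv2.resize(f[b:b+180,a:a+200],None,fx=3,fy=3,interpolation=cv2.INTER_CUBIC))
```

```text
-0.085 5.9 [-0.085   0.0449  0.0581] [0.1679 0.1351 1.0217]
-0.075 6.3 [-0.0747  0.0451  0.058 ] [ 0.6397 -0.4864  1.1016]
-0.065 6.7 [-0.0643  0.045   0.058 ] [-0.1756 -0.4844  1.8891]
-0.055 7.1 [-0.0541  0.045   0.058 ] [0.106  0.4313 1.1505]
-0.045 7.5 [-0.044  0.045  0.058] [ 0.5793 -0.173   0.6946]
-0.04 7.78 [-0.0394  0.045   0.058 ] [0.7914 0.2336 0.9621]
-0.037 8.03 [-0.0367  0.045   0.058 ] [-0.1901  0.7437  0.2816]
-0.036 8.28 [-0.0361  0.045   0.058 ] [-1.7485 -0.463   0.4111]
-0.035 8.53 [-0.0351  0.045   0.058 ] [-1.8476 -0.3361 -0.6679]
-0.034 8.78 [-0.0339  0.045   0.058 ] [-1.931  -0.1593  0.4435]
-0.033 9.03 [-0.0328  0.045   0.058 ] [-1.3019  0.0647 -0.403 ]
-0.032 9.28 [-0.0319  0.045   0.058 ] [-1.5747  0.2192  0.2267]
-0.031 9.53 [-0.0313  0.045   0.058 ] [-3.3776 -0.4516 -0.0646]
-0.03 9.78 [-0.0312  0.045   0.0581] [-5.0779  0.0325 -0.2607]
-0.029 10.03 [-0.0312  0.045   0.0583] [-7.586  -0.6001 -0.3415]
-0.028 10.28 [-0.0311  0.0449  0.0584] [-10.3258   0.5731   0.6808]
-0.027 10.53 [-0.0311  0.0448  0.0586] [-12.1958  -0.2648  -1.4715]
-0.026 10.78 [-0.031   0.0447  0.0587] [-14.1267   0.6511  -1.1744]
-0.025 11.03 [-0.0309  0.0446  0.0589] [-16.2952  -0.3282  -0.1959]
```

View pics/side2.png

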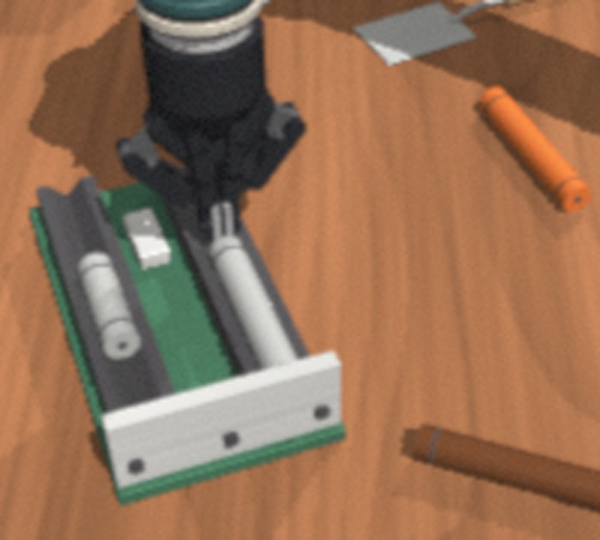

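View pics/top2.png

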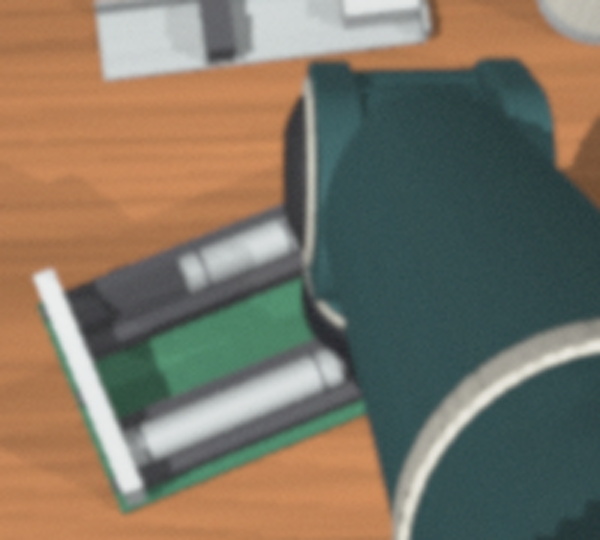

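The arm stalled at jig x = -31 mm, where contact was predicted, with the force rising to 16 N. The long spindle's front end meets the stop plate (top crop (135,450)), and the short one still starts at (190,272). I back off, rise and look again.

Run:
```python
from h import *
import cv2
bot.move_straight(J(p,[-.034,.045,.0585]),v=.03)
bot.move_straight(J(p,[-.07,.045,.06]),v=.08)
bot.move_straight(J(p,[-.09,.045,.18]),v=.15)
bot.goto_joints([-1.1+0.0,0.468,-.012,1.603,.006,1.071,-1.5]) if False else bot.goto([.40,-.35,.25],quat(p[2]-np.pi))
print(bot.current_t(),bot.current_position())
for n in("top","side"):
    f=bot.grab_frame(n)[:,:,::-1]; cv2.imwrite(f"pics/{n}3f.png",f); a,b=OFF[n]
    w,h=(185,135) if n=="top" else (125,130)
    cv2.imwrite(f"pics/{n}3.png",cv2.resize(f[b:b+h,a:a+w],None,fx=4,fy=4,interpolation=cv2.INTER_CUBIC))
for c in(.040,.045,.050): print(c,[ (proj("top",J(p,[c+d,.045,.050]))-OFF["top"]+.5)*4-.5 for d in(-.07,.07)])
```

```text
14.275 [ 0.401  -0.3485  0.2494]
0.04 [array([470.2635, 315.9291]), array([189.9975, 430.2583])]
0.045 [array([460.337 , 319.9785]), array([179.898 , 434.3782])]
0.05 [array([450.4045, 324.0303]), array([169.7923, 438.5007])]
```

View pics/top3.png

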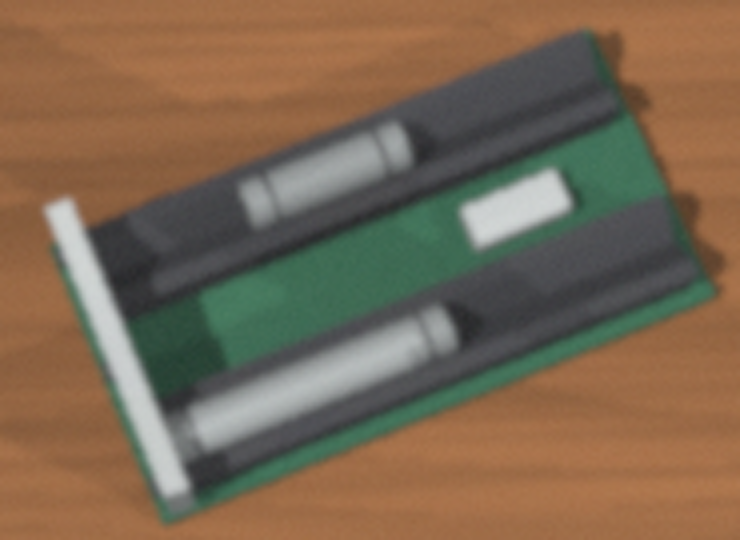

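View pics/side3.png

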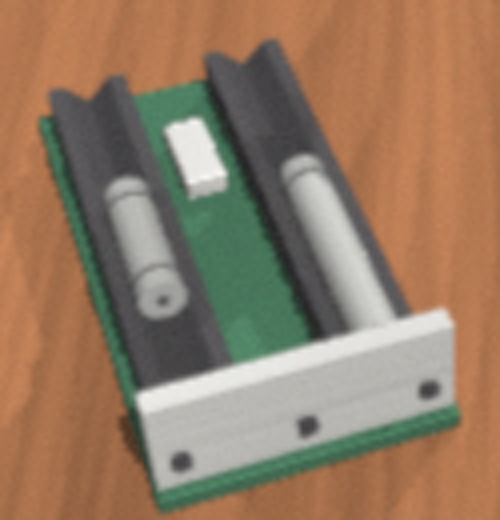

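The rear end is at top crop (453,328), and (450,324) is predicted for touching. The short spindle and spacer are at the same pixels as before.

Run:
```python
from cell import bot
bot.job_done(); print(bot.current_t())
```

```text
the job is handed in; nothing more can be done
the job is handed in; nothing more can be done
```

I pushed the long spindle, which lay in the near (+y) groove, about 46 mm along its groove with the closed fingertips until it met the stop. I then backed off, raised the arm clear and handed the job in, with the clock at about 14.3 s at the last reading.

- **Contact with the stop:** the arm stalled at jig x = -31 mm, as predicted for touching. The force rose from about 2 N to 16 N there.
- **Final position:** the last top picture puts the spindle's rear end within about 1.5–2.5 mm of where a centre at x = +50 mm predicts it. The front end can't be measured that precisely because it sits in the stop's shadow, so the touch itself rests on the stall and force.
- **Other objects:** the short spindle and the spacer are at the same pixels as at the start, and I didn't touch any of the look-alikes.
- **Disagreement:** the sliding force read only about 0–2 N, below the stated 3–8 N. The spindle still moved as the pictures show.

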